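# Index the filter turret to position 4 and fit the screening cover on its dowels

### The arm

A 6-joint arm with a two-finger parallel gripper is mounted at the origin on a cart in front of the work surface, level with it; the furniture and walls round the work are solid. World frame = base frame: x ahead of the robot, y to its left, z up, the work surface at z = 0. Lengths are in m, angles in rad, forces in N, time in s.
With the tool pointing down it reaches from about 0.4 to 0.825 m from the base axis. Payload 7 kg.
Tool frame: the origin (TCP) lies midway between the tips of the shut fingers; the grasp point (between the pads) lies 19 mm behind it; z points along the fingers, y is the line along which they close (so a half turn about z gives the same grasp; the last joint's range is limited). The gripper opens to 88 mm and grips with 3 to 60 N. Pads are 19 mm wide; open, the fingers measure 130 mm over their backs; the gripper's body (78 mm by 193 mm) begins 47 mm behind the grasp point.
Start: joints at [0.288, 0.359, 0.012, 0, -1.224, -0.288], TCP at [0.675, -0, 0.227] pointing down, gripper open.
Joint ranges: [-3.07, 3.07], [-1.43, 2.12], [-1.02, 1.25], [-3.03, 1.67], [-3.05, -0], [-3.03, 3.03]. Speed limits (rad/s): [2.39, 2.39, 3.01, 3.14, 3.14, 3.14].

### API

Orientations are given as [roll, pitch, yaw] about the fixed x, y, z axes, in that order (R = Rz(yaw) Ry(pitch) Rx(roll)).
In Python, from station import telemetry, eyes, ticket, recognise, trace gives the robot as it stands. The module is installed in compiled form; this text tells all that it offers.
- The arm moves only by the tool servo_tool, never from a script. Its argument "series" is a list that holds one entry, the list of rows, each a list of 4 numbers: the shift along the tool's x, y, z in mm, then the turn about the tool's z in rad. In form: [[[x, y, z, roll], ...]]. A call has exactly 10 rows; each row shifts and turns the commanded pose from where the row before left it, along the tool's axes as they then stand; what a row does not reach is not made up. A row lasts 1/12 s, in which the tool goes at most 41.7 mm and 7.16 degrees, less where a joint would pass 70% of its speed; a pose out of reach is approached as far as the arm can. A call is refused whole if a number of a shift passes 41.7 or a number of a turn 0.125, either way. A call with a gripper value outside its range is refused whole. "claw" is the gripper's target within -1 to 1 (shut at 1, half-way at 0, fully open at -1), set as the call begins (left out, the last holds). The fingers move at their own pace and stop on an object; "grip_force" is the grip in N (left out, the last holds). Time passes only in rows, so rows that do not move let the fingers close, or fill a call up. It gives the time, the measured TCP pose, the force, the opening and the grip force at its end, in the units of the state.
- telemetry.get_state(): the state, without advancing time (a new reading comes with each control period).
- eyes.grab_frame(name): name is "scene" or "side" or "wrist"; returns the picture (420x560x3 uint8, red, green, blue); there is no depth.
- eyes.calibration(name): a dict with "mtx" (3x3 intrinsics, pixels), "rvec" (rotation vector, rad) and "tvec" (3), from world to camera coordinates, as OpenCV has them. Camera axes: x right, y down, z forward; pixel columns grow to the right and rows downward; lengths in m; the calibration is good to about 2 mm. The wrist camera is an equidistant fisheye: a pixel r from the principal point sees the ray r / f radians off the axis. A picture is of the moment at which its call begins: read the wrist's pose just before it. calibration takes no time and is no camera call; for the wrist camera it gives the pose at the moment of the call.
- ticket.job_done(): hands the job in; it is judged then, once.
Trained networks look in the newest picture that a camera, given by its name, has taken for a name from the list of things; names that differ only in an ending like _2 or _b are one class to them, and where a whole thing is asked for, a point or a joint stands for the part that bears it (a point fixed in the world has none). Each returns a list of dicts, best first, with "conf" (0 to 1); they miss things now and then, are a little off and sometimes report something else, mostly with a low value. They report only what shows in the picture. A call takes as long as a camera call.
- recognise(camera, name): "position" ([x, y, z] in m, in world coordinates, good to about 4 mm: the middle of the surface that is visible of it).
- trace(camera, name): "mask" (420x560 bool, what is visible of it).
The state is a dict: "t": time; "q": joint angles; "qd": joint speeds; "joint_efforts": joint torques, N m; "eef_pos": TCP position; "ee_rot": TCP orientation; "force": force on the tool from outside, world axes, zero at the start; "moment": the same for the moment, N m; "width": finger opening in m; "gripper_force": force on a finger pad.
Only numpy, scipy, OpenCV 4.12 (cv2) and the standard library are available. Lean on these libraries where they do the work, as an engineer would, in place of code of your own. Each camera call takes 0.05 s, during which the arm holds its last target. There are 200 camera calls.

### The job

First turn the knob of the filter turret clockwise, counting its clicks, until the fourth filter can after the red one (counted anticlockwise round the disc, seen from above) sits at the yellow pointer, and let the knob go. Then take the aluminium cover out of the rack, lay it flat on the free bench with its handle up and let go of it, so that you can pick it up again by the handle and lower it level over both dowel pins until it lies flush on the rim of the filter head; let go. Do not push the flux pot, the battery or the side cutters about.

Things in the scene. Friction and masses are not known exactly. Their poses are not given: they have to be found in the camera images.
- turret (a joint): Turret angle, rad, growing as it turns clockwise seen from above. Ten detents 0.628 apart: 0 = red can at the yellow pointer, 0.628 n = the n-th can after the red one (anticlockwise round the disc) there; position 4 is 2.513. It starts at 0, 1 or 2. Stops beyond 0 and 9. A sprung roller pulls it into the nearest detent when let go; a click takes about 0.15 N m and must be carried past half-way.
- turret_knob (a point): Point on the turret's axis, 40 mm above the bench, in its black knurled knob: round, 36 mm in diameter, 21 to 52 mm above the bench. Round it on the disc stand ten filter cans (tops 24 mm above the bench, out to 42 mm from the axis). The tray's walls stand at least 66 mm from the axis. Turns with the turret; x points to the red can.
- filter_head: Open aluminium tray fixed to the bench, 180 (x) by 144 (y) by 58 mm high; origin at the centre of its underside, x along the long side towards its coax sockets, z up. Turret axis at x = -18 mm, y = 0; yellow pointer at x = 35, y = 0. Two upright steel dowels, 7 mm thick, on corner bosses at (77, 59) and (-77, -59) mm rise 15 mm above the rim, the last 5 mm tapered.
- head_rim (a point): Centre of the open top of the filter head, level with its rim, 58 mm above the bench; axes as the filter head's.
- cover_center (a point): Centre, half-way through, of the loose cover: flat plate 180 (x) by 144 (y) by 8 mm (z), about 0.32 kg, with 10 mm holes at (77, 59) and (-77, -59) mm for the dowels (fits either way round). z points out of the handle side. It starts on a long edge in the rack, y axis down, leaning up to 3 degrees, upper edge 154 mm above the bench. Seated, this point is 4 mm above head_rim, z up.
- cover_handle (a point): Centre of the cover's handle grip: a square black bar 12 mm wide (cover y), 12 mm thick (z), 84 mm long (x), on two 11 mm pillars 32 mm either side of the centre. The grip's centre is 36 mm from the plate's underside; 22 mm of clear space under the bar.
- board_rack: Black slotted rack fixed to the bench: base 170 (x) by 110 (y) by 10 mm, teeth up to 44 mm high at both ends; origin at the centre of its underside. The cover stands in the slot along x at y = 12 mm (9.8 mm wide, floor 10 mm above the bench), handle towards +y. A fixed green board, 86 mm high, stands at y = -40 mm. To the left, before the lamp's foot, the bench is free round (0.47, 0.28).
- flux_pot: Bystander: small white pot with black lid, 44 mm in diameter, 34 mm high; origin under its centre.
- battery_9v: Bystander: black and orange 9 V block battery lying down, 27 x 52 x 18 mm; origin under its middle.
- side_cutters: Bystander: side cutters with red handles, 143 mm long, 12 mm thick, lying on the bench; origin under their middle.

How it is judged:
On the way, in this order (a step that is already met when the one before it is completed fails the run):
1. the turret rests in position 4, let go (value of joint turret between 2.39 and 2.64 rad and contact force between the fingers and filter_head below 0.3 N), for 0.2 s.
2. the cover lies flat on the bench, handle up, let go (height (world z) of cover_center below 0.012 m and angle between cover_center's own z axis and vertical below 0.1 rad and contact force between the fingers and cover below 0.3 N), for 0.2 s.
At the end, for the whole second after the job is handed in: Turret at rest in position 4 (2.513 +- 0.12 rad); cover still, handle up, on the rim with both dowels through its holes: centre within 4 mm sideways of the rim's centre and 2.5 mm of its seated height, tilt under 2 degrees, long side within 0.04 rad of the head's (value of joint turret between 2.39 and 2.64 rad and horizontal distance between cover_center and head_rim below 0.004 m and z of cover_center in the frame of head_rim between 0.0015 and 0.0065 m and angle between cover_center's own z axis and vertical below 0.035 rad and angle between the x axis of cover_center and the x axis of head_rim, either way round below 0.04 rad and linear speed of cover below 0.01 m/s); the robot touches nothing.
It fails at once if the flux pot, the battery or the side cutters are pushed more than 30 mm or knocked over (distance of any of flux_pot, battery_9v, side_cutters from where it was at the start of the episode above 0.03 m or angle between flux_pot's own z axis and vertical above 0.5 rad).
It also fails if it takes over 69 s, if anything falls off the work surface, if the arm or the gripper's body presses on something with over 40 N, if the wrist force passes 120 N, or if a joint passes its speed limit or range.

## Working session

There is one attempt and no reset: what is moved stays moved. The work goes in short steps, Python scripts to look and compute and a tool call to move; the robot and the scene stay as the last step left them, time stands still between calls to the robot, and variables do not carry over. Pictures are saved under pics/ and viewed, at most 10 in all, crops included, and the job is handed in when it is done.

Besides the shell and the picture viewer there is one more tool, called after "Request:" in YAML: its name, and indented under it one key for each argument. servo_tool: Moves the arm, as the interface text tells. Its arguments: {"type":"object","properties":{"series":{"type":"array"},"claw":{"type":"number"},"grip_force":{"type":"number"}},"required":["series"]}

```bash
mkdir -p pics
cat > h.py <<'E'
import numpy as np, cv2
from scipy.spatial.transform import Rotation as R
from station import telemetry, eyes, ticket, recognise, trace
def save(cam,fn):
    im=eyes.grab_frame(cam); cv2.imwrite('pics/'+fn,im[:,:,::-1]); return im
def cal(cam):
    c=eyes.calibration(cam); return np.array(c['mtx'],float),cv2.Rodrigues(np.array(c['rvec'],float))[0],np.array(c['tvec'],float).ravel()
def proj(c,cam,P):
    K,Rm,t=c; p=np.atleast_2d(P)@Rm.T+t
    if cam!='wrist':
        q=p@K.T; return q[:,:2]/q[:,2:]
    th=np.arctan2(np.hypot(p[:,0],p[:,1]),p[:,2]); ph=np.arctan2(p[:,1],p[:,0])
    return np.c_[K[0,2]+K[0,0]*th*np.cos(ph),K[1,2]+K[1,1]*th*np.sin(ph)]
def ray(c,cam,uv):
    K,Rm,t=c; x=(uv[0]-K[0,2])/K[0,0]; y=(uv[1]-K[1,2])/K[1,1]
    if cam!='wrist': d=np.array([x,y,1])
    else:
        r=np.hypot(x,y)+1e-12; d=np.array([np.sin(r)*x/r,np.sin(r)*y/r,np.cos(r)])
    return -Rm.T@t, Rm.T@d
def atz(c,cam,uv,z):
    o,d=ray(c,cam,uv); return o+d*(z-o[2])/d[2]
def tri(rays):
    A=0;b=0
    for o,d in rays:
        d=d/np.linalg.norm(d); M=np.eye(3)-np.outer(d,d); A=A+M; b=b+M@o
    return np.linalg.solve(A,b)
E
cat > a.py <<'E'
from h import *
s=telemetry.get_state(); print(s['t'],s['eef_pos'],s['ee_rot'],s['width'])
ims=[]
for cam in ['scene','side','wrist']:
    ims.append(save(cam,cam+'0.png'))
    for n in ['turret_knob','filter_head','cover_center','cover_handle','board_rack','flux_pot','battery_9v','side_cutters']:
        print(cam,n,[(np.round(r['position'],3).tolist(),round(r['conf'],2)) for r in recognise(cam,n)[:2]])
E
python3 a.py
```

```text
0.0 [ 6.74554521e-01 -3.25219942e-05  2.25710229e-01] [ 3.14009616e+00 -1.56906703e-04 -1.57090802e+00] 0.08773556407936114
scene turret_knob [([0.5, 0.001, 0.024], 0.76)]
scene filter_head [([0.517, -0.005, 0.025], 0.78)]
scene cover_center [([0.536, -0.275, 0.094], 0.64), ([0.518, -0.005, 0.026], 0.46)]
scene cover_handle [([0.539, -0.277, 0.096], 0.93)]
scene board_rack [([0.53, -0.305, 0.019], 0.7)]
scene flux_pot [([0.381, -0.414, 0.035], 0.58)]
scene battery_9v []
scene side_cutters [([0.717, -0.203, 0.007], 0.79)]
side turret_knob [([0.51, 0.004, 0.037], 0.48)]
side filter_head []
side cover_center [([0.553, -0.273, 0.11], 0.83)]
side cover_handle [([0.521, 0.036, 0.039], 0.26)]
side board_rack [([0.488, -0.327, 0.051], 0.76)]
side flux_pot [([0.386, -0.426, 0.034], 0.95), ([0.381, 0.08, 0.014], 0.28)]
side battery_9v [([0.383, 0.076, 0.015], 0.67)]
side side_cutters []
wrist turret_knob [([0.521, 0.003, 0.027], 0.89)]
wrist filter_head [([0.532, -0.003, 0.025], 0.93)]
wrist cover_center []
wrist cover_handle []
wrist board_rack [([0.534, -0.002, 0.023], 0.47), ([0.485, -0.224, 0.006], 0.37)]
wrist flux_pot []
wrist battery_9v [([0.385, 0.084, 0.014], 0.89)]
wrist side_cutters [([0.739, -0.18, 0.01], 0.96), ([0.482, -0.223, 0.008], 0.71)]
```

View pics/scene0.png

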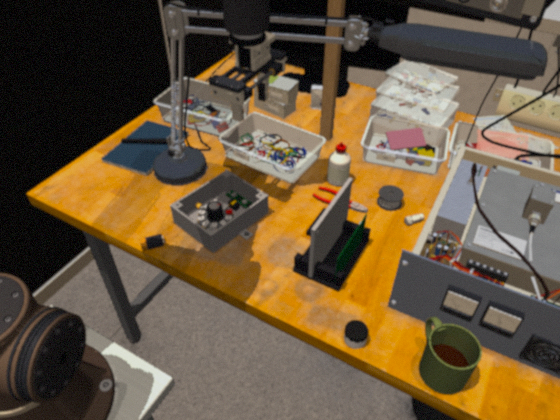

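View pics/wrist0.png

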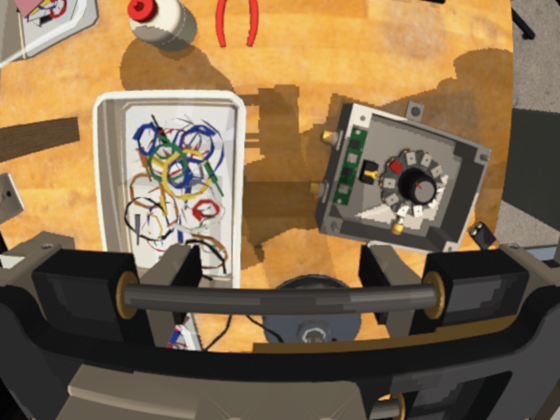

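Run:
```python
import cv2,numpy as np
w=cv2.imread('pics/wrist0.png'); s=cv2.imread('pics/side0.png')
a=cv2.resize(w[90:260,300:505],None,fx=2.9,fy=2.9,interpolation=cv2.INTER_CUBIC)
cv2.imwrite('pics/c1.png',a)
from h import *
c=cal('wrist')
for n,uv in dict(knob=(418,184),red=(397,167)).items():
    for z in (.024,.052): print(n,z,atz(c,'wrist',uv,z))
```

```text
knob 0.024 [0.50642546 0.00518796 0.024     ]
knob 0.052 [ 0.51946938 -0.00160077  0.052     ]
red 0.024 [ 0.53640203 -0.01502558  0.024     ]
red 0.052 [ 0.5471238  -0.02024846  0.052     ]
```

View pics/c1.png

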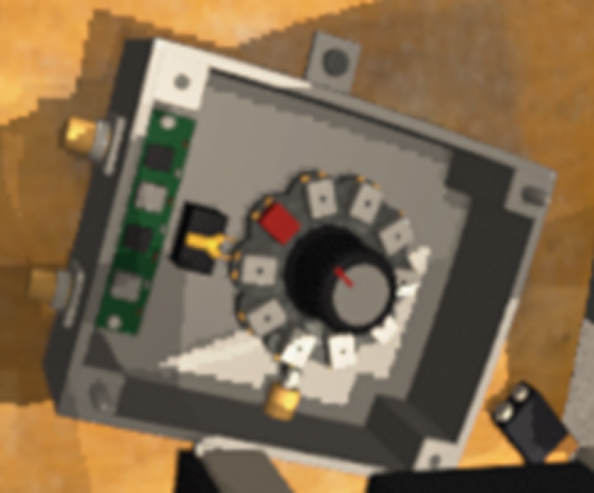

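View pics/side0.png

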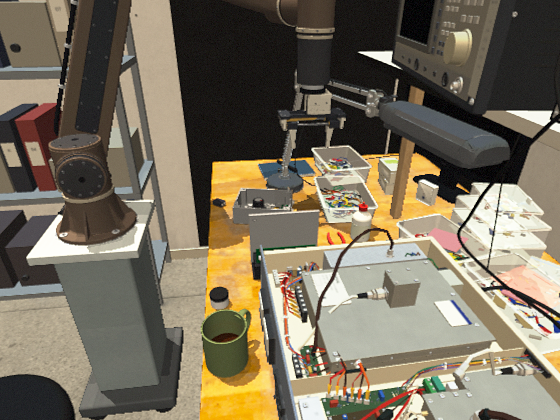

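```bash
cat > b.py <<'E'
from h import *
c=cal('wrist')
U=lambda p:(300+p[0]/2.9,90+p[1]/2.9)
ob={(90,-72,.058):(140,38),(-90,-72,.058):(552,172),(90,72,.058):(58,408),(77,59,.073):(97,383),(-77,-59,.073):(527,187)}
M=np.array([k[:2] for k in ob])/1e3; W=np.array([atz(c,'wrist',U(v),k[2])[:2] for k,v in ob.items()])
mc,wc=M.mean(0),W.mean(0); a=M-mc;b=W-wc
th=np.arctan2((a[:,0]*b[:,1]-a[:,1]*b[:,0]).sum(),(a*b).sum())
Rm=np.array([[np.cos(th),-np.sin(th)],[np.sin(th),np.cos(th)]]); t=wc-Rm@mc
print('head',t,'yaw',th,'res mm',np.round((W-(M@Rm.T+t))*1e3,1).tolist())
ax=Rm@[-.018,0]+t; print('axis',ax)
for n,p,z in [('red',(280,223),.024),('pt',(222,241),.026),('w',(260,270),.024),('knobtop',(362,292),.052),('u',(321,198),.024),('v',(268,318),.024)]:
    w=atz(c,'wrist',U(p),z)[:2]; d=Rm.T@(w-ax); print(n,w,np.hypot(*d),np.arctan2(d[1],d[0])/.6283)
E
python3 b.py
```

```text
head [ 5.32288264e-01 -1.02331944e-04] yaw -0.21692181394357435 res mm [[1.1, 3.6], [-1.4, 3.7], [-4.9, -0.2], [-1.1, -6.0], [6.2, -1.1]]
axis [0.5147101  0.00377171]
red [ 0.53698825 -0.01513411] 0.029218932201718714 -0.774747924211525
pt [ 0.56223154 -0.00752749] 0.04884627902479423 -0.026283842617103006
w [0.54411668 0.0046941 ] 0.029421043787733348 0.39515887007442674
knobtop [0.50973616 0.00606861] 0.00547867649936336 4.656854605479063
u [ 0.51949083 -0.02609693] 0.03024881527042506 -1.9022157210216621
v [0.53853683 0.02520882] 0.03205093951043113 1.5113416063932286
```

Request:
servo_tool:
  series:
    - [[0,32,16,0],[0,32,16,0],[0,32,16,0],[0,32,16,0],[0,32,16,-0.1],[0,0,0,-0.12],[0,0,0,-0.12],[0,0,0,-0.12],[0,0,0,-0.12],[0,0,0,-0.12]]
  claw: -0.2
  grip_force: 30

```text
t: 2.18
eef_pos: [0.515, 0.0001, 0.1468]
ee_rot: [-3.141, -0.0, -0.865]
force: [0.5, -0.2, -0.2]
width: 0.0528
gripper_force: 0.0
```

Run:
```python
from h import *
s=telemetry.get_state(); print(s['t'],s['q'],s['eef_pos'],s['ee_rot'],s['width'])
c=cal('wrist'); im=save('wrist','wrist1.png')
print('cam',-c[1].T@c[2], 'dir',c[1][2]); print(proj(c,'wrist',[[.513,.004,.052],[.513,.004,.024]]))
print(recognise('wrist','turret_knob')[:1])
```

```text
2.1833 [ 3.81747723e-01  1.65326965e-01 -4.49285938e-01  4.02385814e-05
 -9.55596268e-01  3.24331345e-01] [5.15044249e-01 6.86212765e-05 1.46830938e-01] [-3.14104659e+00 -2.18272485e-04 -8.64694106e-01] 0.0527515999063535
cam [ 0.56818622 -0.06272766  0.30575214] dir [-0.19663465  0.22931643 -0.95328316]
[[278.09573218 212.06523761]
 [278.23569445 202.08808622]]
[{'position': [0.5155, 0.0002, 0.0247], 'conf': 0.69}]
```

View pics/wrist1.png

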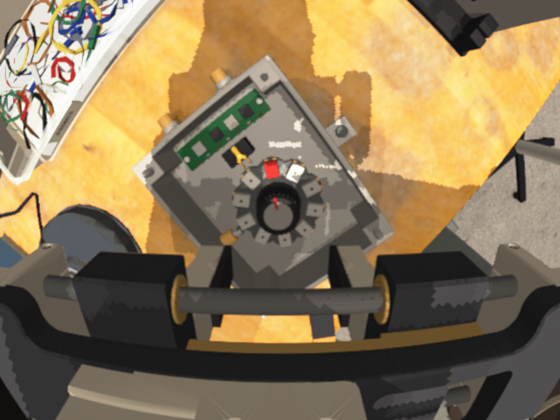

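Run:
```python
from h import *
# calibration of the present (unmoved) pose
c=cal('wrist')
ob={(90,-72,.058):(268,57),(90,72,.058):(135,173),(-90,-72,.058):(394,238)}
W={k:atz(c,'wrist',v,k[2])[:2] for k,v in ob.items()}
A,B,C=W.values(); print('centre',(B+C)/2,'len',np.hypot(*(A-C)),np.hypot(*(A-B)),'yaw',np.arctan2(*(A-C)[::-1]),np.arctan2(*(B-A)[::-1])-np.pi/2)
for n,p,z in [('red',(271,168),.024),('pt',(238,155),.03),('w',(251,183),.024),('u',(295,171),.024),('ll',(241,201),.024),('rr',(315,206),.024),('ktop',(278,215),.052)]:
    w=atz(c,'wrist',p,z)[:2]; print(n,w)
im=cv2.imread('pics/wrist1.png')[40:260,120:410]; cv2.imwrite('pics/c2.png',cv2.resize(im,None,fx=2.7,fy=2.7,interpolation=cv2.INTER_CUBIC))
```

```text
centre [0.52468691 0.00467695] len 0.18103472830006578 0.14186207727064118 yaw -0.23169907141191773 -0.2031805811418299
red [ 0.53818287 -0.01593255]
pt [ 0.5679249  -0.00749861]
w [0.543137   0.00603894]
u [ 0.52027492 -0.0275547 ]
ll [0.53959114 0.02503899]
rr [ 0.48501423 -0.01485335]
ktop [0.51146373 0.00598177]
```

View pics/c2.png

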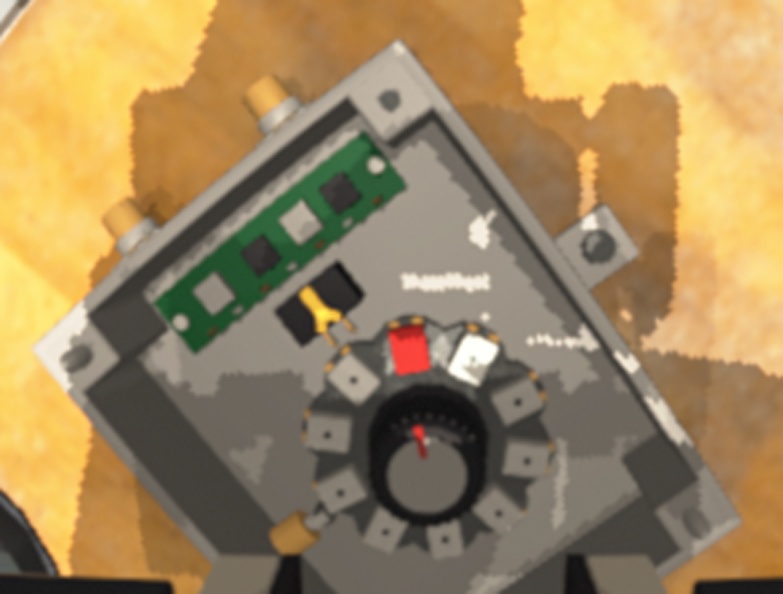

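Request:
servo_tool:
  series:
    - [[-3.5,-0.5,25,0],[-3.2,-0.6,25,0],[0,0,25,0],[0,0,20,0],[0,0,12,0],[0,0,6,0],[0,0,4,0],[0,0,0,0],[0,0,0,0],[0,0,0,0]]

```text
t: 3.12
eef_pos: [0.5122, 0.006, 0.0303]
ee_rot: [-3.14, -0.001, -0.872]
force: [0.5, -0.2, -0.4]
width: 0.0527
gripper_force: 0.1
```

Request:
servo_tool:
  series:
    - [[0,0,0,0],[0,0,0,0],[0,0,0,0],[0,0,0,0],[0,0,0,0],[0,0,0,0.05],[0,0,0,0.1],[0,0,0,0.1],[0,0,0,0.1],[0,0,0,0.1]]
  claw: 1
  grip_force: 30

```text
t: 3.95
eef_pos: [0.5119, 0.006, 0.0298]
ee_rot: [-3.141, 0.0, -1.326]
force: [0.8, 1.7, 2.9]
width: 0.0347
gripper_force: 30.1
```

Request:
servo_tool:
  series:
    - [[0,0,0,0.1],[0,0,0,0.1],[0,0,0,0.1],[0,0,0,0.1],[0,0,0,0.1],[0,0,0,0.1],[0,0,0,0.1],[0,0,0,0.1],[0,0,0,0.1],[0,0,0,0.1]]

```text
t: 4.78
eef_pos: [0.5112, 0.0062, 0.0298]
ee_rot: [3.141, -0.0, -2.326]
force: [-3.6, 5.0, 6.6]
width: 0.0353
gripper_force: 30.2
```

Request:
servo_tool:
  series:
    - [[0,0,0,0.1],[0,0,0,0.1],[0,0,0,0.1],[0,0,0,0.1],[0,0,0,0.06],[0,0,0,0],[0,0,0,0],[0,0,0,0],[0,0,0,0],[0,0,0,0]]

```text
t: 5.62
eef_pos: [0.511, 0.0065, 0.0298]
ee_rot: [3.141, -0.0, -2.781]
force: [-4.6, 6.4, 5.5]
width: 0.035
gripper_force: 30.2
```

Run:
```python
from h import *
s=telemetry.get_state(); print(s['t'],s['eef_pos'],s['ee_rot'],s['moment'],s['q'])
```

```text
5.6167 [0.51102705 0.00647132 0.02979077] [ 3.14082324e+00 -2.71602278e-04 -2.78068159e+00] [2.42961774 1.66430731 0.07367711] [ 3.96753386e-01  3.13920151e-01 -5.85624483e-01 -1.25153537e-03
 -6.71495930e-01 -1.60565884e+00]
```

Request:
servo_tool:
  series:
    - [[0,0,0,0],[0,0,0,0],[0,0,0,0],[0,0,0,0],[0,0,-20,0],[0,0,-30,0],[0,0,-30,0],[0,0,-30,0],[0,0,0,0],[0,0,0,0]]
  claw: -0.2

```text
t: 6.45
eef_pos: [0.5125, 0.006, 0.1412]
ee_rot: [-3.142, 0.004, -2.781]
force: [-0.6, 0.2, -0.9]
width: 0.0527
gripper_force: 0.0
```

Run:
```python
from h import *
s=telemetry.get_state(); print(s['t'],s['eef_pos'],s['ee_rot'])
c=cal('wrist'); im=save('wrist','wrist2.png'); np.savez('w2.npz',K=c[0],R=c[1],t=c[2])
print(proj(c,'wrist',[.5115,.006,.024]))
v=cv2.imread('pics/wrist2.png')[40:330,90:470]; cv2.imwrite('pics/c3.png',cv2.resize(v,None,fx=2,fy=2,interpolation=cv2.INTER_CUBIC))
```

```text
6.45 [0.51247633 0.00601333 0.14116682] [-3.14158392  0.00379641 -2.78105017]
[[280.60951269 198.37147277]]
```

View pics/c3.png

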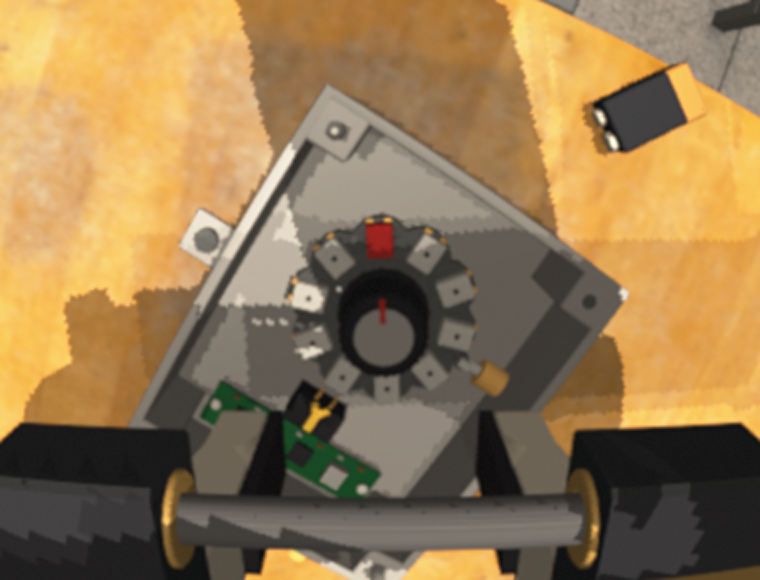

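Request:
servo_tool:
  series:
    - [[7,-33,-17,0],[7,-33,-17,0],[7,-33,-17,0],[7,-33,-17,0],[7,-33,-17,0.06],[7,-33,-17,0.1],[0,0,0,0.1],[0,0,0,0.1],[0,0,0,0],[0,0,0,0]]

```text
t: 7.33
eef_pos: [0.5394, -0.1946, 0.2398]
ee_rot: [3.141, -0.003, -3.138]
force: [-0.5, 0.2, -0.3]
width: 0.0526
gripper_force: 0.0
```

Run:
```python
from h import *
s=telemetry.get_state(); print(s['t'],s['eef_pos'],s['ee_rot'],s['q'])
c=cal('wrist'); im=save('wrist','wrist3.png'); np.savez('w3.npz',K=c[0],R=c[1],t=c[2])
for n in ['cover_center','cover_handle','board_rack']: print(n,[(np.round(r['position'],3).tolist(),round(r['conf'],2)) for r in recognise('wrist',n)[:2]])
sc=cal('scene'); print('lamp',atz(sc,'scene',(180,168),0.01), proj(sc,'scene',[[.47,.28,0],[.56,.35,0],[.38,.35,0],[.56,.21,0],[.38,.21,0]]))
```

```text
7.3333 [ 0.53939036 -0.19459973  0.23980286] [ 3.14130734e+00 -2.90707660e-03 -3.13825480e+00] [-5.36761742e-03  1.85738106e-01 -1.94730718e-01 -2.79699610e-04
 -1.19323697e+00 -1.56198778e+00]
cover_center [([0.532, -0.269, 0.102], 0.59)]
cover_handle [([0.529, -0.265, 0.097], 0.92)]
board_rack [([0.539, -0.262, 0.036], 0.55)]
lamp [0.62058017 0.20041337 0.01      ] [[118.76295833 193.08985286]
 [123.3421606  165.70604932]
 [ 72.13900663 204.44943986]
 [163.04381012 182.30114512]
 [113.52056828 224.43954445]]
```

View pics/wrist3.png

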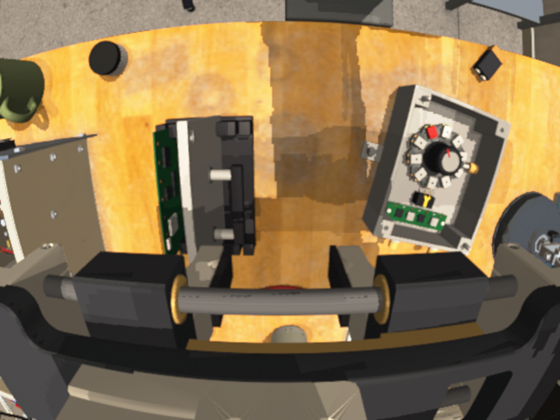

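Run:
```python
from h import *
d=np.load('w3.npz'); c=(d['K'],d['R'],d['t'])
im=cv2.imread('pics/wrist3.png')
for r in range(116,256,8):
    g=im[r,160:215].mean(1).astype(int); print(r,g[10:50:1].tolist())
```

```text
116 [173, 173, 174, 175, 177, 179, 182, 185, 187, 189, 190, 190, 189, 186, 183, 179, 175, 173, 173, 174, 176, 177, 179, 179, 177, 174, 169, 164, 161, 161, 162, 160, 159, 158, 159, 159, 155, 147, 139, 134]
124 [48, 50, 52, 54, 54, 66, 135, 221, 243, 244, 243, 243, 243, 244, 244, 244, 227, 145, 81, 75, 77, 77, 77, 77, 77, 77, 77, 77, 77, 77, 77, 76, 77, 76, 77, 77, 77, 77, 77, 77]
132 [49, 49, 53, 61, 67, 68, 100, 188, 241, 244, 243, 243, 243, 243, 244, 244, 238, 176, 93, 75, 83, 97, 120, 107, 78, 74, 77, 77, 77, 76, 77, 77, 77, 76, 77, 77, 77, 77, 77, 77]
140 [23, 23, 26, 24, 21, 21, 56, 141, 222, 242, 243, 242, 243, 243, 243, 244, 242, 208, 120, 84, 111, 122, 121, 123, 89, 70, 75, 77, 77, 76, 77, 76, 77, 77, 77, 77, 76, 77, 77, 77]
148 [19, 23, 24, 23, 23, 22, 25, 98, 201, 241, 243, 242, 242, 242, 242, 243, 244, 239, 149, 73, 74, 77, 77, 77, 76, 77, 76, 77, 77, 77, 77, 76, 77, 77, 78, 76, 77, 77, 77, 76]
156 [19, 21, 23, 24, 24, 22, 22, 63, 156, 232, 242, 242, 241, 242, 242, 242, 243, 240, 203, 112, 72, 76, 77, 77, 77, 77, 77, 77, 77, 78, 77, 77, 77, 78, 77, 77, 78, 76, 76, 77]
164 [
[... 1412 characters left out ...]
33, 87, 68, 70, 71, 70, 60, 37, 21, 18, 16, 15, 33, 77, 123, 143, 145, 145, 145, 145, 145, 135, 104, 75, 59, 57, 57, 57, 56, 57, 57, 57, 56, 57, 57, 57, 57, 57, 57]
236 [63, 64, 47, 25, 18, 17, 18, 19, 16, 18, 18, 18, 17, 16, 32, 78, 122, 141, 144, 144, 144, 144, 144, 136, 103, 68, 56, 56, 57, 58, 57, 57, 57, 57, 57, 56, 57, 57, 57, 56]
244 [100, 46, 22, 18, 18, 17, 19, 18, 22, 26, 26, 30, 37, 39, 37, 50, 92, 130, 143, 144, 143, 144, 144, 144, 135, 101, 66, 57, 56, 58, 58, 60, 61, 60, 61, 61, 61, 60, 60, 60]
252 [15, 17, 18, 19, 18, 18, 35, 72, 105, 103, 66, 40, 39, 38, 37, 36, 49, 93, 135, 143, 142, 142, 143, 142, 144, 137, 112, 91, 98, 102, 103, 102, 103, 103, 102, 102, 102, 103, 103, 103]
```

Run:
```python
from h import *
d=np.load('w3.npz'); c=(d['K'],d['R'],d['t'])
im=cv2.imread('pics/wrist3.png').mean(2)
P=[]
for r,thr in [(r,160) for r in range(124,206,4)]+[(r,110) for r in range(214,242,4)]:
    b=np.where(im[r,174:205]>thr)[0]+174; P.append(atz(c,'wrist',((b[0]+b[-1])/2,r),.154)[:2])
    if r in(124,164,234):
        print(r,b[0],b[-1],np.linalg.norm(atz(c,'wrist',(b[0]-.5,r),.154)-atz(c,'wrist',(b[-1]+.5,r),.154)))
P=np.array(P); k=np.polyfit(P[:,0],P[:,1],1); print('edge y=',k, 'res',np.abs(np.polyval(k,P[:,0])-P[:,1]).max())
col=im[112:130,183]; print(col.astype(int)); e=[atz(c,'wrist',(182,r),.154)[:2] for r in(118,120,122)]; print(e)
cs=im[244:275,193:200].mean(1).astype(int); print(cs)
for p in [(222,174),(225,233),(210,174),(213,233)]: print(p,atz(c,'wrist',p,.082))
# scene check: project predicted top-edge corners
sc=cal('scene')
x0=e[1][0]; X=[[x0,np.polyval(k,x0),.154],[x0+.18,np.polyval(k,x0+.18),.154]]; px=proj(sc,'scene',X); print(px)
s=cv2.imread('pics/scene0.png')
for q in px: 
    x,y=int(q[0])-25,int(q[1])-20
    cv2.circle(s,tuple(int(v) for v in q),1,(0,0,255),-1)
v=cv2.resize(s[165:295,270:400],None,fx=4,fy=4,interpolation=cv2.INTER_CUBIC); cv2.imwrite('pics/c4.png',v)
```

```text
124 177 186 0.00817375597540418
164 179 188 0.00832970150138896
234 186 193 0.007068518742900355
edge y= [-0.00299566 -0.26918957] res 0.0017416823623592759
[182 184 187 189 186 161  99  70 125 217 244 244 244 243 243 243 243 243]
[array([ 0.46445753, -0.27036129]), array([ 0.46601126, -0.27041611]), array([ 0.46756577, -0.27047295])]
[ 88  89  92  98 102 107 111 114 118 122 121 118 116 113 110 107 105 106
 113 118 121 122 122 122 122 122 119 109 105 105 105]
(222, 174) [ 0.52425197 -0.253326    0.082     ]
(225, 233) [ 0.58810043 -0.25327713  0.082     ]
(210, 174) [ 0.52413716 -0.26572999  0.082     ]
(213, 233) [ 0.58829846 -0.26637984  0.082     ]
[[311.90038795 229.6295142 ]
 [350.56622485 177.68397809]]
```

View pics/c4.png

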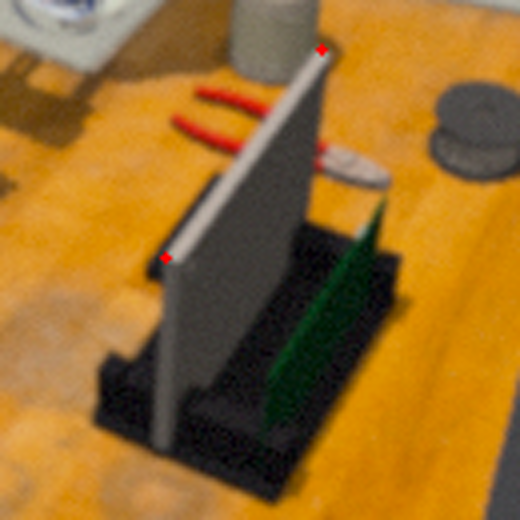

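Request:
servo_tool:
  series:
    - [[-8,-38,0,0],[-8.5,-38,5,0],[0,0,25,0],[0,0,30,0],[0,0,30,0],[0,0,20,0],[0,0,8,0],[0,0,4,0],[0,0,0,0],[0,0,0,0]]

```text
t: 8.37
eef_pos: [0.5576, -0.2706, 0.1209]
ee_rot: [-3.141, 0.002, -3.14]
force: [-0.3, 0.0, -0.3]
width: 0.0526
gripper_force: 0.0
```

Request:
servo_tool:
  series:
    - [[0,0,0,0],[0,0,0,0],[0,0,0,0],[0,0,0,0],[0,0,0,0],[0,0,0,0],[0,0,0,0],[0,0,0,0],[0,0,-5,0],[0,0,-10,0]]
  claw: 1
  grip_force: 40

```text
t: 9.2
eef_pos: [0.5554, -0.2701, 0.1333]
ee_rot: [3.141, -0.003, -3.141]
force: [-0.1, -0.7, -3.1]
width: 0.008
gripper_force: 40.0
```

Request:
servo_tool:
  series:
    - [[0,0,-20,0],[0,0,-25,0],[0,0,-25,0],[0,0,-22,0],[5,30,0,0],[5,35,0,0],[5,35,0,0],[5,35,0,0],[5,35,0,0],[5,35,0,0]]

```text
t: 10.03
eef_pos: [0.5258, -0.0641, 0.2273]
ee_rot: [3.141, 0.0, -3.141]
force: [0.8, 0.7, -2.8]
width: 0.008
gripper_force: 40.0
```

Request:
servo_tool:
  series:
    - [[5,35,0,0],[5,35,0,0],[5,35,0,0],[5,35,0,0],[5,35,0,0],[5,35,0,0],[5,35,0,0],[5,35,0,0],[5,35,0,0],[5,35,0,0]]

```text
t: 10.87
eef_pos: [0.4755, 0.2861, 0.2275]
ee_rot: [3.141, 0.0, -3.141]
force: [1.3, -0.3, -1.8]
width: 0.0081
gripper_force: 40.0
```

Request:
servo_tool:
  series:
    - [[0,30,10,0],[0,30,15,0],[0,14,15,0],[0,0,20,0],[0,0,20,0],[0,0,15,0],[0,0,10,0],[0,0,5,0],[0,0,2,0],[0,0,0,0]]

```text
t: 11.7
eef_pos: [0.476, 0.3588, 0.1178]
ee_rot: [3.141, 0.001, -3.14]
force: [-10.3, -2.6, 15.3]
width: 0.0076
gripper_force: 40.0
```

Request:
servo_tool:
  series:
    - [[0,0,2,0],[0,0,2,0],[0,0,2,0],[0,0,1,0],[0,0,0,0],[0,0,0,0],[0,0,0,0],[0,0,0,0],[0,0,0,0],[0,0,0,0]]

```text
t: 12.53
eef_pos: [0.476, 0.3598, 0.1135]
ee_rot: [3.138, 0.003, -3.139]
force: [-21.0, -2.4, 35.1]
width: 0.0078
gripper_force: 40.0
```

Run:
```python
from h import *
sc=cal('scene')
for p in [(105,156),(138,171),(155,128),(152,140),(183,178),(35,195)]: print(p,atz(sc,'scene',p,0.005))
im=save('scene','scene1.png')
d=np.abs(im.astype(int)-cv2.imread('pics/scene0.png')[:,:,::-1]).sum(2)
s=cv2.imread('pics/scene0.png')
# bluish pixels of the pad
m=(s[:,:,0].astype(int)>s[:,:,2]+12)[100:190,90:200]; ys,xs=np.where(m); pts=np.c_[xs+90,ys+100]
print(len(pts)); print(cv2.boxPoints(cv2.minAreaRect(pts.astype(np.float32))))
print([(r['position'],r['conf']) for r in recognise('scene','cover_center')[:2]])
v=np.hstack([s[100:260,40:230],cv2.imread('pics/scene1.png')[100:260,40:230]])
cv2.imwrite('pics/c5.png',cv2.resize(v,None,fx=2.1,fy=2.1,interpolation=cv2.INTER_CUBIC))
```

```text
(105, 156) [0.56264678 0.4195258  0.005     ]
(138, 171) [0.55851892 0.29429129 0.005     ]
(155, 128) [0.73889257 0.39159224 0.005     ]
(152, 140) [0.68698347 0.3578457  0.005     ]
(183, 178) [0.59584193 0.17138105 0.005     ]
(35, 195) [0.35464679 0.45320233 0.005     ]
2294
[[100. 100.]
 [198. 100.]
 [198. 177.]
 [100. 177.]]
[([0.4495, 0.3549, 0.069], 0.85)]
```

View pics/c5.png

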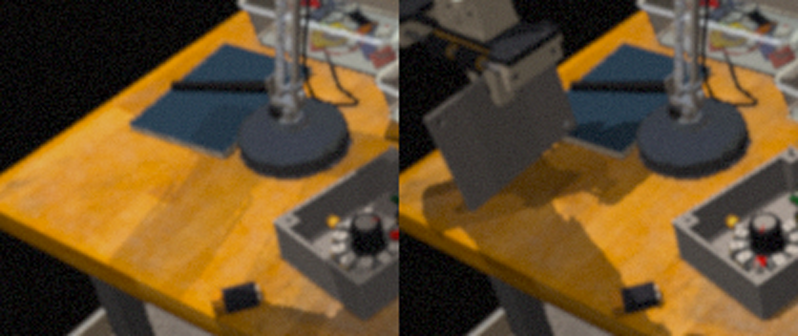

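Request:
servo_tool:
  series:
    - [[0,0,-10,0],[0,0,-10,0],[9,0,0,0],[9,0,0,0],[0,0,0,0],[0,0,8,0],[0,0,7,0],[0,0,4,0],[0,0,0,0],[0,0,0,0]]

```text
t: 13.47
eef_pos: [0.459, 0.359, 0.1118]
ee_rot: [3.141, 0.003, -3.139]
force: [-12.2, -4.0, 30.7]
width: 0.0076
gripper_force: 40.0
```

Run:
```python
from h import *
s=telemetry.get_state(); print(s['eef_pos'],s['force'],s['moment'])
c=cal('wrist'); im=save('wrist','wrist4.png')
m=trace('wrist','cover_center'); print([(r['conf'],r['mask'].sum()) for r in m])
im=cv2.imread('pics/wrist4.png').mean(2)
# top edge of plate, expected pixels
z=s['eef_pos'][2]+.036; y=s['eef_pos'][1]; x=s['eef_pos'][0]
print(proj(c,'wrist',[[x-.09,y,z],[x-.05,y,z],[x-.09,y,z-.144]]))
s0=cv2.imread('pics/scene1.png')
im2=save('scene','scene2.png'); m=trace('scene','cover_center'); print([(r['conf'],r['mask'].sum()) for r in m])
if m:
    k=m[0]['mask'].astype(np.uint8); ct=max(cv2.findContours(k,0,2)[0],key=cv2.contourArea); print(cv2.approxPolyDP(ct,3,True)[:,0].tolist())
sc=cal('scene'); print(proj(sc,'scene',[[x-.09,y,z],[x+.09,y,z],[x+.09,y,z-.144],[x-.09,y,z-.144]]))
```

```text
[0.45900493 0.35900946 0.11175547] [-12.22074866  -4.03069992  30.73377743] [-2.20166474  3.85497622 -0.08121305]
[(0.82, np.int64(6563))]
[[281.35721954  85.62872956]
 [281.0233255  189.63627621]
 [280.64011473  95.78091106]]
[(0.78, np.int64(2877))]
[[110, 135], [91, 145], [84, 154], [72, 140], [47, 159], [68, 204], [119, 164]]
[[ 46.01595657 158.33012542]
 [104.21229019 120.56058206]
 [117.69374447 165.75646688]
 [ 65.67564625 204.70987731]]
```

Request:
servo_tool:
  series:
    - [[0,0,0,0],[0,0,0,0],[0,0,0,0],[0,0,0,0],[0,0,0,0],[0,-6,0,0],[0,-6,0,0],[0,-6,0,0],[0,-6,0,0],[0,-6,0,0]]
  claw: 0.32

```text
t: 14.5
eef_pos: [0.4582, 0.3275, 0.1086]
ee_rot: [-3.142, -0.0, -3.141]
force: [0.1, -0.5, -0.4]
width: 0.0299
gripper_force: 0.0
```

Run:
```python
from h import *
s=telemetry.get_state(); print(s['eef_pos'],s['width'])
save('scene','scene3.png'); m=trace('scene','cover_center'); print([(r['conf'],r['mask'].sum()) for r in m])
if m:
    k=m[0]['mask'].astype(np.uint8); ct=max(cv2.findContours(k,0,2)[0],key=cv2.contourArea); print(cv2.approxPolyDP(ct,3,True)[:,0].tolist())
sc=cal('scene')
for th in (0,.15,.3): print(th,proj(sc,'scene',[[.369,.359-.144*np.sin(th),.144*np.cos(th)],[.369,.359,0]]).round(1).tolist())
```

```text
[0.45815155 0.3275329  0.10858283] 0.029935837462333286
[(0.62, np.int64(1936))]
[[116, 142], [98, 161], [85, 148], [59, 167], [68, 203], [119, 163]]
0 [[46.6, 159.6], [66.1, 205.8]]
0.15 [[53.3, 163.1], [66.1, 205.8]]
0.3 [[60.5, 167.7], [66.1, 205.8]]
```

Request:
servo_tool:
  series:
    - [[0,0,0,0],[0,0,0,0],[0,0,0,0],[0,0,0,0],[0,-8,3,0],[0,-8,4,0],[0,-8,4,0],[0,-8,4,0],[0,-8,4,0],[0,-8,4,0]]
  claw: -1

```text
t: 15.43
eef_pos: [0.458, 0.2791, 0.085]
ee_rot: [-3.141, -0.0, -3.141]
force: [-0.1, -0.9, -0.5]
width: 0.0863
gripper_force: 0.5
```

```bash
cat > d.py <<'E'
from h import *
s=telemetry.get_state(); print(s['t'],s['eef_pos'],s['width'],s['force'])
save('scene','scene4.png'); m=trace('scene','cover_center'); print([(r['conf'],r['mask'].sum()) for r in m])
if m:
    k=m[0]['mask'].astype(np.uint8); ct=max(cv2.findContours(k,0,2)[0],key=cv2.contourArea); print(cv2.approxPolyDP(ct,3,True)[:,0].tolist())
sc=cal('scene')
for th in (.6,.8,1.,1.2,1.57): print(th,proj(sc,'scene',[[.369,.359-.144*np.sin(th),.144*np.cos(th)],[.369,.359,0]]).round(1).tolist())
E
python3 d.py
```

```text
15.4333 [0.45800525 0.2791113  0.0849809 ] 0.08628161254950263 [-0.14102828 -0.9199857  -0.47586387]
[(0.63, np.int64(702)), (0.62, np.int64(921))]
[[228, 206], [210, 202], [199, 211], [196, 220], [205, 228], [210, 224], [218, 228], [233, 216]]
0.6 [[75.1, 179.6], [66.1, 205.8]]
0.8 [[84.4, 189.0], [66.1, 205.8]]
1.0 [[92.8, 199.1], [66.1, 205.8]]
1.2 [[99.9, 209.2], [66.1, 205.8]]
1.57 [[108.6, 226.5], [66.1, 205.8]]
```

Request:
servo_tool:
  series:
    - [[0,-8,0,0],[0,-8,0,0],[0,-8,0,0],[0,0,0,0],[0,0,-15,0],[0,5,-30,0],[0,10,-30,0],[0,10,-30,0],[0,0,-10,0],[0,0,0,0]]

```text
t: 16.37
eef_pos: [0.4596, 0.2832, 0.2041]
ee_rot: [3.137, 0.005, -3.14]
force: [-0.5, 0.9, -0.3]
width: 0.0878
gripper_force: 0.0
```

```bash
cat > e.py <<'E'
from h import *
s=telemetry.get_state(); print(s['t'],s['eef_pos'],s['ee_rot'],s['width'],s['force'])
sc=cal('scene'); save('scene','scene5.png'); S=trace('scene','cover_center')
c=cal('wrist'); save('wrist','wrist5.png'); np.savez('w5.npz',K=c[0],R=c[1],t=c[2])
M=trace('wrist','cover_center'); H=recognise('wrist','cover_handle'); C=recognise('wrist','cover_center')
print([(r['position'],r['conf']) for r in H[:2]+C[:2]])
for nm,cc,ms in(('scene',sc,S),('wrist',c,M)):
    for r in ms[:2]:
        k=r['mask'].astype(np.uint8); ct=max(cv2.findContours(k,0,2)[0],key=cv2.contourArea); q=cv2.approxPolyDP(ct,3,True)[:,0]
        print(nm,r['conf'],k.sum(),[(p.tolist(),atz(cc,nm,p,.008)[:2].round(3).tolist()) for p in q])
E
python3 e.py
```

```text
16.3667 [0.45961177 0.28318523 0.20410055] [ 3.13696628  0.00452212 -3.13984199] 0.08778361284876725 [-0.49092283  0.91398958 -0.28757118]
[([0.4543, 0.2883, 0.0138], 0.59), ([0.4592, 0.2852, 0.0118], 0.85)]
scene 0.89 3050 [([158, 179], [0.557, 0.223]), ([117, 162], [0.557, 0.368]), ([67, 203], [0.372, 0.356]), ([111, 225], [0.371, 0.206])]
scene 0.64 416 [([313, 194], [0.708, -0.156]), ([329, 204], [0.695, -0.207]), ([367, 210], [0.722, -0.297]), ([329, 188], [0.749, -0.181]), ([319, 189], [0.733, -0.16]), ([335, 194], [0.736, -0.204]), ([346, 204], [0.716, -0.244])]
wrist 0.61 20415 [([221, 102], [0.371, 0.218]), ([224, 257], [0.553, 0.213]), ([344, 260], [0.558, 0.36]), ([353, 106], [0.374, 0.36]), ([316, 101], [0.37, 0.319])]
```

Run:
```python
from h import *
d=np.load('w5.npz'); c=(d['K'],d['R'],d['t'])
im=cv2.imread('pics/wrist5.png').mean(2)
exp=[[.464-.042,.287,.042],[.464+.042,.287,.042]]
print(proj(c,'wrist',exp), proj(c,'wrist',[[.464,.281,.042],[.464,.293,.042]]))
for r in (135,150,165,180,195,210): print(r,im[r,255:315].astype(int).tolist())
print(im[120:260:3,282].astype(int).tolist())
k=(im<48).astype(np.uint8); k[:,:225]=0;k[:,340:]=0;k[:112]=0;k[238:]=0
n,l,st,ce=cv2.connectedComponentsWithStats(k); i=1+st[1:,4].argmax(); print(st[i])
ct=max(cv2.findContours((l==i).astype(np.uint8),0,2)[0],key=cv2.contourArea); R_=cv2.minAreaRect(ct); print(R_); print([atz(c,'wrist',p,.042)[:2].round(4).tolist() for p in cv2.boxPoints(R_)])
```

```text
[[285.97347825 152.57454679]
 [285.50975197 232.1170754 ]] [[279.84013969 193.68836758]
 [291.68086204 193.70134937]]
135 [142, 142, 142, 142, 142, 142, 142, 142, 142, 142, 142, 142, 141, 140, 141, 141, 141, 140, 141, 141, 141, 141, 141, 141, 141, 140, 140, 141, 140, 140, 140, 140, 140, 139, 140, 140, 139, 140, 139, 139, 139, 139, 139, 139, 139, 139, 139, 139, 139, 139, 138, 139, 138, 138, 137, 136, 136, 129, 112, 105]
150 [98, 98, 99, 98, 98, 98, 98, 98, 98, 98, 99, 98, 98, 98, 98, 98, 98, 98, 99, 98, 98, 98, 98, 98, 95, 83, 56, 29, 20, 22, 20, 20, 21, 21, 20, 21, 21, 44, 80, 96, 99, 99, 98, 98, 98, 98, 98, 98, 98, 98, 98, 98, 98, 98, 99, 98, 98, 99, 98, 98]
165 [98, 98, 98, 99, 98, 98, 98, 99, 98, 98, 98, 98, 98, 98, 98, 99, 98, 98, 98, 98, 99, 98, 98, 99, 96, 78, 47, 25, 22, 23, 24, 23, 24, 23, 24, 23, 23, 45, 80, 96, 99, 98, 98, 98, 98, 98, 99, 98, 98, 98, 98, 98, 98, 99, 98, 98, 98, 97, 99, 98]
180 [97, 97, 97, 97, 97, 97, 97, 97, 97, 98, 97, 98, 98, 97, 98, 97, 96, 97, 98, 97, 98, 97, 97, 97, 94, 75, 44, 25, 21, 23, 22, 23, 23, 21, 23, 22, 26, 51, 81, 95, 98, 97, 97, 97, 98, 98
[... 241 characters left out ...]
9, 117, 107, 99, 97, 97, 97, 98, 97, 98, 118, 158, 180, 187, 188, 189, 188]
210 [101, 100, 101, 100, 100, 101, 101, 101, 101, 101, 100, 100, 101, 105, 121, 132, 135, 135, 134, 135, 134, 136, 129, 105, 67, 39, 23, 20, 22, 22, 23, 23, 21, 22, 22, 20, 34, 71, 101, 115, 119, 120, 119, 119, 120, 125, 130, 128, 116, 103, 101, 100, 98, 95, 96, 96, 94, 112, 158, 182]
[142, 140, 140, 141, 140, 141, 140, 101, 98, 96, 29, 22, 23, 22, 24, 25, 26, 26, 27, 25, 25, 21, 21, 23, 22, 23, 23, 21, 22, 19, 20, 22, 20, 19, 27, 34, 33, 124, 151, 150, 151, 151, 151, 151, 150, 149, 149]
[280 149  13  81 897]
((286.0, 189.0), (80.0, 12.0), 90.0)
[[0.4185, 0.2811], [0.4184, 0.2929], [0.5025, 0.2938], [0.5025, 0.2812]]
```

```bash
cat > fit.py <<'E'
from h import *
from scipy.optimize import minimize
from scipy.ndimage import map_coordinates
def rect(hx,hy,z,n=60):
    a=np.linspace(-.92,.92,n); o=np.ones(n)
    return np.vstack([np.c_[a*hx,hy*o,z*o],np.c_[a*hx,-hy*o,z*o],np.c_[hx*o,a*hy,z*o],np.c_[-hx*o,a*hy,z*o]])
def mk(views,sig):
    V=[]
    for nm,cam,c in views:
        g=cv2.GaussianBlur(cv2.cvtColor(cv2.imread(nm),cv2.COLOR_BGR2Lab).astype(np.float32),(0,0),sig)
        G=sum(np.hypot(cv2.Sobel(g[:,:,i],-1,1,0),cv2.Sobel(g[:,:,i],-1,0,1)) for i in range(3)); V.append((G,cam,c,valid(nm)))
    return V
def valid(nm): return 238
def score(p,V):
    x,y,th=p; Q=rect(.09,.072,.058); cs,sn=np.cos(th),np.sin(th)
    W=np.c_[x+cs*Q[:,0]-sn*Q[:,1],y+sn*Q[:,0]+cs*Q[:,1],Q[:,2]]; s=0
    for G,cam,c,rmax in V:
        u=proj(c,cam,W); ok=(cam!='wrist')|(u[:,1]<rmax)
        s+=np.sqrt(map_coordinates(G,[u[ok,1],u[ok,0]],order=1)).sum()/ok.sum()
    return -s
if __name__=='__main__':
    def L(f): d=np.load(f); return d['K'],d['R'],d['t']
    A=[('pics/wrist2.png','wrist',L('w2.npz')),('pics/wrist3.png','wrist',L('w3.npz')),('pics/scene0.png','scene',cal('scene'))]
    for vs in (A,A[:1],A[1:2],A[:2],A[2:]):
        best=None
        for sig in (3,1.2):
            V=mk(vs,sig); st=[best.x] if best is not None else [[.529+a,.002+b,-.217+k] for a in(-.006,0,.006) for b in(-.006,0,.006) for k in(-.05,0,.05)]
            rs=[minimize(score,s0,args=(V,),method='Nelder-Mead',options=dict(initial_simplex=np.array(s0)+np.array([[0,0,0],[.003,0,0],[0,.003,0],[0,0,.02]]))) for s0 in st]
            best=min(rs,key=lambda r:r.fun)
        x,y,t=best.x; print(np.round(best.x,4),round(best.fun,2),'axis',np.round([x-.018*np.cos(t),y-.018*np.sin(t)],4))
E
python3 fit.py
```

```text
[ 0.5289  0.0025 -0.2206] -36.07 axis [0.5113 0.0064]
[ 0.5301  0.0073 -0.2194] -12.47 axis [0.5125 0.0113]
[ 0.5334  0.0009 -0.2207] -14.49 axis [0.5159 0.0048]
[ 0.529   0.0026 -0.2188] -25.11 axis [0.5114 0.0065]
[ 0.5274 -0.0006 -0.2128] -11.58 axis [0.5098 0.0032]
```

Request:
servo_tool:
  series:
    - [[0,4,25,0],[0,0,30,0],[0,0,35,0],[0,0,35,0],[0,0,30,0],[0,0,20,0],[0,0,8,0],[0,0,4,0],[0,0,0,0],[0,0,0,0]]

```text
t: 17.5
eef_pos: [0.4581, 0.2851, 0.0141]
ee_rot: [-3.141, -0.0, -3.141]
force: [0.5, -0.3, 0.6]
width: 0.0875
gripper_force: 0.2
```

Request:
servo_tool:
  series:
    - [[0,0,0,0],[0,0,0,0],[0,0,0,0],[0,0,0,0],[0,0,0,0],[0,0,0,0],[0,0,0,0],[0,0,0,0],[0,0,0,0],[0,0,0,0]]
  claw: 1
  grip_force: 50

```text
t: 18.33
eef_pos: [0.4585, 0.2858, 0.0138]
ee_rot: [3.141, 0.001, -3.141]
force: [-1.5, 1.7, 4.8]
width: 0.0266
gripper_force: 2.8
```

```bash
cat > fit2.py <<'E'
import sys, fit
from h import *
from fit import *
r0=fit.rect
fit.rect=lambda a,b,z: r0(a,b,float(sys.argv[1]))
s=telemetry.get_state(); T=s['eef_pos']; print(s['t'],T,s['ee_rot'],s['width'])
if sys.argv[2]=='w5':
    d=np.load('w5.npz'); vs=[('pics/wrist5.png','wrist',(d['K'],d['R'],d['t'])),('pics/scene5.png','scene',cal('scene'))]; g=[.462,.287,0]
else:
    n=sys.argv[2]; c=cal('wrist'); save('wrist',n+'w.png'); save('scene',n+'s.png'); save('side',n+'d.png')
    vs=[('pics/'+n+'w.png','wrist',c),('pics/'+n+'s.png','scene',cal('scene')),('pics/'+n+'d.png','side',cal('side'))]
    g=[T[0]+.003,T[1],float(sys.argv[3])]
for v in (vs,vs[:1],vs[1:2],vs[2:]):
    if not v: continue
    best=None
    for sig in (3,1.2):
        V=mk(v,sig); st=[best.x] if best is not None else [[g[0]+a,g[1]+b,g[2]] for a in(-.004,0,.004) for b in(-.004,0,.004)]
        rs=[minimize(score,s0,args=(V,),method='Nelder-Mead',options=dict(initial_simplex=np.array(s0)+np.array([[0,0,0],[.003,0,0],[0,.003,0],[0,0,.02]]))) for s0 in st]
        best=min(rs,key=lambda r:r.fun)
    print(np.round(best.x,4),round(best.fun,2))
E
python3 fit2.py .008 w5
python3 fit2.py .006 now 0
```

```text
18.3333 [0.45847983 0.28575301 0.01382871] [ 3.14105627e+00  5.38093675e-04 -3.14061761e+00] 0.026590681171048913
[ 0.4615  0.2877 -0.0077] -21.21
[ 0.4615  0.2876 -0.0078] -11.43
[ 0.4598  0.2676 -0.199 ] -10.27
18.3333 [0.45847983 0.28575301 0.01382871] [ 3.14105627e+00  5.38093675e-04 -3.14061761e+00] 0.026590681171048913
[ 0.4622  0.2905 -0.0086] -30.87
[ 0.4622  0.2905 -0.0089] -9.5
[0.4624 0.2926 0.0233] -9.8
[0.4422 0.3032 0.0216] -13.19
```

Request:
servo_tool:
  series:
    - [[0,0,0,0],[0,0,0,0],[0,0,0,0],[0,0,0,0],[0,0,0,0],[0,0,-5,0],[0,0,-10,0],[0,0,-15,0],[0,0,0,0],[0,0,0,0]]

```text
t: 19.32
eef_pos: [0.458, 0.2852, 0.044]
ee_rot: [3.141, 0.0, -3.141]
force: [1.1, 0.8, -1.9]
width: 0.0114
gripper_force: 51.0
```

```bash
python3 fit2.py .0375 lift 0
```

```text
19.3167 [0.45803287 0.28519298 0.04396002] [ 3.14109047e+00  8.02033822e-05 -3.14121361e+00] 0.011367959652769466
[0.4617 0.2869 0.0005] -33.52
[4.616e-01 2.869e-01 3.000e-04] -10.08
[0.4598 0.287  0.0421] -10.23
[ 0.4472  0.2854 -0.0134] -13.95
```

Request:
servo_tool:
  series:
    - [[0,0,-25,0],[0,0,-25,0],[0,-30,-26,0],[0,-36,0,0],[0,-36,0,0],[0,-36,0,0],[0,-36,0,0],[0,-36,0,0],[0,-36,0,0],[0,-36,0,0]]

```text
t: 20.3
eef_pos: [0.4574, 0.0016, 0.119]
ee_rot: [-3.141, -0.001, -3.141]
force: [0.4, -0.2, -3.3]
width: 0.0115
gripper_force: 51.9
```

Request:
servo_tool:
  series:
    - [[-22,0,0,0],[-23,0,0,0],[-22,0,0,0],[0,0,0,0.1],[0,0,0,0.1],[0,0,0,0.02],[0,0,10,0],[0,0,0,0],[0,0,0,0],[0,0,0,0]]

```text
t: 21.13
eef_pos: [0.5251, 0.0035, 0.1093]
ee_rot: [-3.141, -0.001, 2.924]
force: [0.4, -0.0, -2.7]
width: 0.0115
gripper_force: 51.5
```

```bash
python3 fit2.py .1055 hov -.22
```

```text
21.1333 [0.52511904 0.00348526 0.1092989 ] [-3.14120156e+00 -5.16662527e-04  2.92418351e+00] 0.011467351385041137
[ 0.5288  0.0025 -0.2185] -32.57
[ 0.5287  0.0024 -0.2189] -11.33
[ 0.5275  0.0014 -0.2035] -9.66
[ 0.5345  0.0086 -0.1783] -12.7
```

Request:
servo_tool:
  series:
    - [[0,0,8,0.002],[0,0,8,0],[0,0,4,0],[0,0,3,0],[0,0,3,0],[0,0,0,0],[0,0,0,0],[0,0,0,0],[0,0,0,0],[0,0,0,0]]

```text
t: 22.12
eef_pos: [0.5256, 0.0035, 0.0838]
ee_rot: [3.141, 0.0, 2.92]
force: [0.5, -0.2, -2.7]
width: 0.0116
gripper_force: 51.5
```

Request:
servo_tool:
  series:
    - [[0,0,2,0],[0,0,2,0],[0,0,2,0],[0,0,2,0],[0,0,1.5,0],[0,0,0,0],[0,0,0,0],[0,0,0,0],[0,0,0,0],[0,0,0,0]]

```text
t: 22.95
eef_pos: [0.5255, 0.0035, 0.0741]
ee_rot: [3.142, 0.0, 2.92]
force: [-0.1, -0.4, -3.1]
width: 0.0116
gripper_force: 51.5
```

Still free, well below the dowel tips; go on to the rim.

Request:
servo_tool:
  series:
    - [[0,0,1,0],[0,0,1,0],[0,0,0.5,0],[0,0,0,0],[0,0,0,0],[0,0,0,0],[0,0,0,0],[0,0,0,0],[0,0,0,0],[0,0,0,0]]

```text
t: 23.78
eef_pos: [0.5254, 0.0035, 0.0716]
ee_rot: [-3.142, -0.0, 2.92]
force: [-0.4, 0.2, -2.4]
width: 0.0118
gripper_force: 51.6
```

Request:
servo_tool:
  series:
    - [[0,0,1,0],[0,0,0.5,0],[0,0,0.5,0],[0,0,0,0],[0,0,0,0],[0,0,0,0],[0,0,0,0],[0,0,0,0],[0,0,0,0],[0,0,0,0]]

```text
t: 24.62
eef_pos: [0.5258, 0.0036, 0.0697]
ee_rot: [3.141, 0.001, 2.921]
force: [3.1, -0.4, 2.5]
width: 0.0116
gripper_force: 50.4
```

Request:
servo_tool:
  series:
    - [[0,0,0,0],[0,0,0,0],[0,0,0,0],[0,0,0,0],[0,0,0,0],[0,0,0,0],[0,0,-15,0],[0,0,-30,0],[0,0,-30,0],[0,0,-30,0]]
  claw: -0.1

```text
t: 25.45
eef_pos: [0.525, 0.0033, 0.1756]
ee_rot: [-3.141, -0.001, 2.92]
force: [0.8, 0.8, -0.3]
width: 0.0482
gripper_force: 0.0
```

```bash
python3 fit2.py .066 fin -.22
python3 - <<'E'
from h import *
s=telemetry.get_state(); print(s['t'],s['eef_pos'],s['force'],s['width'])
# plate height check: score versus assumed top height
E
for z in .062 .070; do python3 fit2.py $z fin2 -.22|tail -n+2|head -1; done
```

```text
25.45 [0.52498821 0.00329328 0.17556575] [-3.14094417e+00 -9.24616780e-04  2.92039623e+00] 0.048174115551596536
[ 0.5287  0.002  -0.2238] -36.87
[ 0.5286  0.0021 -0.2233] -11.8
[ 5.282e-01  4.000e-04 -2.218e-01] -12.88
[ 0.534   0.0052 -0.2086] -13.58
25.6 [0.52692871 0.00394903 0.17713847] [-0.07934944  0.34872565 -0.84787468] 0.04877405561225623
[ 0.5291  0.0039 -0.2169] -34.23
[ 0.5285  0.0017 -0.2235] -34.54
```

```bash
python3 -c "
from station import ticket; print(ticket.job_done())"
```

```text
the job is handed in; nothing more can be done
None
```

I handed the job in at about 26 s. The turret was turned three clicks from position 1 to position 4, and the cover was laid flat handle up. It was then lowered over both dowels onto the rim and let go; camera fits put it on the rim within about 1 mm of centre, though the tool returned no verdict.

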